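# Find the arm-rest saddle that fits the rail, and slide it home

### The job

The arm-rest rail by the upright stop plate takes one of three grey saddles, but nobody noted its tube size. Touch the saddles gently to the top of the tube until you find the one that sits right down on it without rocking or standing proud; seat that one on the free-end half of the rail, then slide it along the tube, still fully seated, until it butts gently but firmly against the stop plate, and let go of it there, upright. Leave the other saddles standing on the table, do not press hard on the rail or the plate, and do not disturb the other things on the table.

Things in the scene. Friction and masses are not known exactly. Their poses are not given: they have to be found in the camera images.
- saddle_s_grip (a point): Grip point of the small saddle: the middle of its upright square post (18 x 18 mm, 48 mm tall), so 24 mm above the top of its block and 43.5 mm above its underside. When the saddle sits fully down on a tube of its own radius, this point is 51 mm above the tube's axis. Axes as the saddle's; z points up the post.
- saddle_m_grip (a point): Grip point of the middle saddle: the middle of its upright square post (18 x 18 mm, 48 mm tall), so 24 mm above the top of its block and 46 mm above its underside. When the saddle sits fully down on a tube of its own radius, this point is 56 mm above the tube's axis. Axes as the saddle's; z points up the post.
- saddle_l_grip (a point): Grip point of the large saddle: the middle of its upright square post (18 x 18 mm, 48 mm tall), so 24 mm above the top of its block and 48.5 mm above its underside. When the saddle sits fully down on a tube of its own radius, this point is 61 mm above the tube's axis. Axes as the saddle's; z points up the post.
- saddle_s: The small saddle: a loose grey plastic block, 46 mm wide (x), 36 mm long (y), about 0.16 kg, standing on the table, with the post on top. An arched hollow of radius 15 mm (120 degree arc, 26 mm wide at the mouth, 7.5 mm deep) runs through its underside along its y. Origin: centre of its underside. Either end may face the stop.
- saddle_m: The middle saddle: a loose grey plastic block, 58 mm wide (x), 36 mm long (y), about 0.16 kg, standing on the table, with the post on top. An arched hollow of radius 20 mm (120 degree arc, 35 mm wide at the mouth, 10 mm deep) runs through its underside along its y. Origin: centre of its underside. Either end may face the stop.
- saddle_l: The large saddle: a loose grey plastic block, 70 mm wide (x), 36 mm long (y), about 0.16 kg, standing on the table, with the post on top. An arched hollow of radius 25 mm (120 degree arc, 43 mm wide at the mouth, 12.5 mm deep) runs through its underside along its y. Origin: centre of its underside. Either end may face the stop.
- rail_mid (a point): The middle of the working rail: on the tube's axis, 75 mm above the table, midway along its 150 mm. y runs along the tube towards its free end, x level across it, z up. The tube spans y -75 to +75 mm; the stop plate's face is at y = -75 mm, so a saddle butting against it has its centre at y = -57 mm.
- stop: Fixed white upright stop plate at one end of the working rail, 76 mm wide, 8 mm thick, standing 95 mm above the table (20 mm above the tube's axis). Its origin is under the rail's middle at table height, axes as for rail_mid.
- rail_p: One of three fixed steel tubes, 150 mm long, level along its y on a white base (60 x 150 mm) with two feet; axis 75 mm above the table. Radii are 15, 20 and 25 mm; which name has which is not told. One, drawn anew each time, stands at the stop plate; the other two are spares at the far side, not to be used. Origin under the tube's middle at table height.
- rail_q: One of three fixed steel tubes, 150 mm long, level along its y on a white base (60 x 150 mm) with two feet; axis 75 mm above the table. Radii are 15, 20 and 25 mm; which name has which is not told. One, drawn anew each time, stands at the stop plate; the other two are spares at the far side, not to be used. Origin under the tube's middle at table height.
- rail_r: One of three fixed steel tubes, 150 mm long, level along its y on a white base (60 x 150 mm) with two feet; axis 75 mm above the table. Radii are 15, 20 and 25 mm; which name has which is not told. One, drawn anew each time, stands at the stop plate; the other two are spares at the far side, not to be used. Origin under the tube's middle at table height.
- antiseptic_c (a point): Middle of a loose brown antiseptic bottle with a red cap, diameter 48 mm, 95 mm tall, 0.14 kg. Bystander: leave it where it is.
- tape_c (a point): Centre of a loose roll of white tape lying flat, 60 mm across, 16 mm tall. Bystander: leave it where it is.
- swabs_c (a point): Centre of a loose cardboard carton, 60 x 90 mm (x, y), 40 mm tall. Bystander: leave it where it is.
- bowl_c (a point): Middle of a loose shallow yellow bowl, 150 mm across, 45 mm tall. Bystander: leave it where it is.
There are look-alikes about, which are no part of the job. Leave any pink look-alike of the saddle_l alone.

How it is judged (in metres and radians):
On the way, in this order (a step that is already met when the one before it is completed fails the run):
1. the fitting saddle is fully seated on the free-end half of the working rail, its centre more than 8 mm past the middle (((x of saddle_s_grip in the frame of rail_mid between -0.0035 and 0.0035 m and z of saddle_s_grip in the frame of rail_mid between 0.049 and 0.0532 m and angle between saddle_s_grip's own z axis and vertical below 0.07 rad and angle between the y axis of saddle_s_grip and the y axis of rail_mid, either way round below 0.1 rad and y of saddle_s_grip in the frame of rail_mid above 0.008 m) or (x of saddle_m_grip in the frame of rail_mid between -0.0035 and 0.0035 m and z of saddle_m_grip in the frame of rail_mid between 0.054 and 0.0582 m and angle between saddle_m_grip's own z axis and vertical below 0.07 rad and angle between the y axis of saddle_m_grip and the y axis of rail_mid, either way round below 0.1 rad and y of saddle_m_grip in the frame of rail_mid above 0.008 m) or (x of saddle_l_grip in the frame of rail_mid between -0.0035 and 0.0035 m and z of saddle_l_grip in the frame of rail_mid between 0.059 and 0.0632 m and angle between saddle_l_grip's own z axis and vertical below 0.07 rad and angle between the y axis of saddle_l_grip and the y axis of rail_mid, either way round below 0.1 rad and y of saddle_l_grip in the frame of rail_mid above 0.008 m))), for 0.2 s.
2. it passes the stretch 10 to 30 mm short of its end position while still fully seated on the tube (((x of saddle_s_grip in the frame of rail_mid between -0.0035 and 0.0035 m and z of saddle_s_grip in the frame of rail_mid between 0.049 and 0.0532 m and angle between saddle_s_grip's own z axis and vertical below 0.07 rad and angle between the y axis of saddle_s_grip and the y axis of rail_mid, either way round below 0.1 rad and y of saddle_s_grip in the frame of rail_mid between -0.047 and -0.027 m) or (x of saddle_m_grip in the frame of rail_mid between -0.0035 and 0.0035 m and z of saddle_m_grip in the frame of rail_mid between 0.054 and 0.0582 m and angle between saddle_m_grip's own z axis and vertical below 0.07 rad and angle between the y axis of saddle_m_grip and the y axis of rail_mid, either way round below 0.1 rad and y of saddle_m_grip in the frame of rail_mid between -0.047 and -0.027 m) or (x of saddle_l_grip in the frame of rail_mid between -0.0035 and 0.0035 m and z of saddle_l_grip in the frame of rail_mid between 0.059 and 0.0632 m and angle between saddle_l_grip's own z axis and vertical below 0.07 rad and angle between the y axis of saddle_l_grip and the y axis of rail_mid, either way round below 0.1 rad and y of saddle_l_grip in the frame of rail_mid between -0.047 and -0.027 m))), for 0.1 s.
3. it is pushed against the stop plate with more than 1 N while seated (((x of saddle_s_grip in the frame of rail_mid between -0.0035 and 0.0035 m and z of saddle_s_grip in the frame of rail_mid between 0.049 and 0.0532 m and angle between saddle_s_grip's own z axis and vertical below 0.07 rad and angle between the y axis of saddle_s_grip and the y axis of rail_mid, either way round below 0.1 rad and y of saddle_s_grip in the frame of rail_mid below -0.053 m and contact force between saddle_s and stop above 1 N) or (x of saddle_m_grip in the frame of rail_mid between -0.0035 and 0.0035 m and z of saddle_m_grip in the frame of rail_mid between 0.054 and 0.0582 m and angle between saddle_m_grip's own z axis and vertical below 0.07 rad and angle between the y axis of saddle_m_grip and the y axis of rail_mid, either way round below 0.1 rad and y of saddle_m_grip in the frame of rail_mid below -0.053 m and contact force between saddle_m and stop above 1 N) or (x of saddle_l_grip in the frame of rail_mid between -0.0035 and 0.0035 m and z of saddle_l_grip in the frame of rail_mid between 0.059 and 0.0632 m and angle between saddle_l_grip's own z axis and vertical below 0.07 rad and angle between the y axis of saddle_l_grip and the y axis of rail_mid, either way round below 0.1 rad and y of saddle_l_grip in the frame of rail_mid below -0.053 m and contact force between saddle_l and stop above 1 N))), for 0.05 s.
At the end, for the whole second after the job is handed in: The matching saddle rests on the working rail: within 3.5 mm across and 2 mm in height of fully seated, upright within 4 degrees, in line within 6, its end within 2.5 mm of the stop plate; the other two saddles stand upright on the table (height within 4 mm, 4 degrees); all at rest (((x of saddle_s_grip in the frame of rail_mid between -0.0035 and 0.0035 m and z of saddle_s_grip in the frame of rail_mid between 0.049 and 0.0532 m and angle between each of saddle_s_grip, saddle_m_grip, saddle_l_grip's own z axis and vertical below 0.07 rad and angle between the y axis of saddle_s_grip and the y axis of rail_mid, either way round below 0.1 rad and y of saddle_s_grip in the frame of rail_mid between -0.0595 and -0.0545 m and linear speed of each of saddle_s, saddle_m, saddle_l below 0.02 m/s and height (world z) of saddle_m_grip between 0.042 and 0.05 m and height (world z) of saddle_l_grip between 0.0445 and 0.0525 m) or (x of saddle_m_grip in the frame of rail_mid between -0.0035 and 0.0035 m and z of saddle_m_grip in the frame of rail_mid between 0.054 and 0.0582 m and angle between each of saddle_m_grip, saddle_s_grip, saddle_l_grip's own z axis and vertical below 0.07 rad and angle between the y axis of saddle_m_grip and the y axis of rail_mid, either way round below 0.1 rad and y of saddle_m_grip in the frame of rail_mid between -0.0595 and -0.0545 m and linear speed of each of saddle_m, saddle_s, saddle_l below 0.02 m/s and height (world z) of saddle_s_grip between 0.0395 and 0.0475 m and height (world z) of saddle_l_grip between 0.0445 and 0.0525 m) or (x of saddle_l_grip in the frame of rail_mid between -0.0035 and 0.0035 m and z of saddle_l_grip in the frame of rail_mid between 0.059 and 0.0632 m and angle between each of saddle_l_grip, saddle_s_grip, saddle_m_grip's own z axis and vertical below 0.07 rad and angle between the y axis of saddle_l_grip and the y axis of rail_mid, either way round below 0.1 rad and y of saddle_l_grip in the frame of rail_mid between -0.0595 and -0.0545 m and linear speed of each of saddle_l, saddle_s, saddle_m below 0.02 m/s and height (world z) of saddle_s_grip between 0.0395 and 0.0475 m and height (world z) of saddle_m_grip between 0.042 and 0.05 m))); the robot touches nothing.
It fails at once if a saddle is pressed on a rail or the stop plate with more than 30 N (contact force between any of saddle_s, saddle_m, saddle_l and rail_p above 30 N or contact force between any of saddle_s, saddle_m, saddle_l and rail_q above 30 N or contact force between any of saddle_s, saddle_m, saddle_l and rail_r above 30 N or contact force between any of saddle_s, saddle_m, saddle_l and stop above 30 N).
It fails at once if a bystander is moved more than 20 mm (distance of any of antiseptic_c, tape_c, swabs_c, bowl_c from where it was at the start of the episode above 0.02 m).
It also fails if it takes over 67 s, if anything falls off the work surface, if the arm or the gripper's body presses on something with over 40 N, if the wrist force passes 120 N, or if a joint passes its speed limit or range.

### The arm

A 6-joint arm with a two-finger parallel gripper is mounted at the origin on the work surface. World frame = base frame: x ahead of the robot, y to its left, z up, the work surface at z = 0. Lengths are in m, angles in degrees, forces in N, time in s.
With the tool pointing down it reaches from about 0.3 to 0.75 m from the base axis. Payload 8.5 kg.
Tool frame: the origin (TCP) lies at the very end of the fingers, on their centre line; the grasp point (between the pads) lies 19 mm behind it; z points along the fingers, y is the direction in which the jaws open and shut (so a half turn about z gives the same grasp; the last joint's range is limited). The gripper opens to 85 mm and grips with 20 to 120 N. Pads are 22 mm wide; open, the fingers measure 114 mm over their backs; the gripper's body (76 mm by 85 mm) begins 54 mm behind the grasp point. The pads swing forward as they close: fully open they stand 13 mm farther back than shut.
Start: joints at [51.893, 21.807, 74.336, -0, 83.858, -12.336], TCP at [0.239, 0.495, 0.231] pointing down, gripper open.
Joint ranges: [-178.18, 178.18], [-50.72, 133.34], [12.68, 142.11], [-81.47, 261.47], [9.98, 163.14], [-165.26, 165.26]. Speed limits (degrees/s): [136.94, 136.94, 180, 180, 180, 180].

### API

Orientations are given as a 3x3 rotation matrix whose columns are the frame's x, y, z axes.
In Python, from rig import status, vision, env gives the robot as it stands.
- The arm moves only by the tool send_rows, never from a script. Its argument "targets" is a list of rows, each a list of 7 numbers: the shift along the tool's x, y, z in units of 50 mm (1.0 is 50 mm), then the turn, a rotation vector about the tool's x, y, z in units of 8 degrees (1.0 is 8 degrees), then the finger opening in mm, from 0 to 85.4. A call has 1 to 5 rows; each row is the pose to reach, as a shift and turn from the pose commanded when the call began, along the tool's axes at that moment; what a row does not reach only later rows make up. A row lasts 1/8 s, in which the tool goes at most 62.5 mm and 10.7 degrees, less where a joint would pass 70% of its speed; a pose out of reach is approached as far as the arm can. A call with a gripper value outside its range is refused whole. The fingers move at their own pace and stop on an object; "grip_force" is the grip in N (left out, the last holds). Time passes only in rows, so rows that repeat a pose let the fingers close. It gives the time, the measured TCP pose, the force and the opening at its end, in the units of the state.
- status.observe(): the state, without advancing time (a new reading comes with each control period).
- vision.get_image(name): name is "side" or "top"; returns (picture, depth): 420x560x3 uint8, red, green, blue; 420x560 float32, m along the optical axis (not along the pixel's ray), 0 where there is no reading.
- vision.camera_model(name): a dict with "camera_matrix" (3x3 intrinsics, pixels), "dist" ([k1, k2, p1, p2, k3] as OpenCV has them; the pictures are not rectified), "view" (4x4, takes a point from world to camera coordinates). Camera axes: x right, y down, z forward; pixel columns grow to the right and rows downward; lengths in m; the calibration is good to about 2 mm. A picture is of the moment at which its call begins. camera_model takes no time and is no camera call.
- env.close_job(): hands the job in, once; it reports no verdict.
Trained networks look in the newest picture that a camera, given by its name, has taken for a name from the list of things; names that differ only in an ending like _2 or _b are one class to them, and where a whole thing is asked for, a point or a joint stands for the part that bears it (a point fixed in the world has none). Each returns a list of dicts, best first, with "p" (0 to 1); they miss things now and then, are a little off and sometimes report something else, mostly with a low value. They report only what shows in the picture. A call takes as long as a camera call. They do not tell look-alikes from the thing itself.
- vision.masks_of(camera, label): "pixels" (420x560 bool, what is visible of it) and "extent" ([left, top, right, bottom] in pixels, round what is visible of it).
The state is a dict: "time_s": time; "q": joint angles; "qvel": joint speeds; "joint_efforts": joint torques, N m; "position": TCP position; "tool_rot": TCP orientation; "ft_force": force on the tool from outside, world axes, zero at the start; "wrist_torque": the same for the moment, N m; "grip_width": finger opening in m.
Only numpy, scipy, OpenCV 4.12 (cv2) and the standard library are available. Lean on these libraries where they do the work, as an engineer would, in place of code of your own. Each camera call takes 0.05 s, during which the arm holds its last target.

## Working session

There is one attempt and no reset: what is moved stays moved. The work goes in short steps, Python scripts to look and compute and a tool call to move; the robot and the scene stay as the last step left them, time stands still between calls to the robot, and variables do not carry over. Pictures are saved under pics/ and viewed, and the job is handed in when it is done.

Besides the shell and the picture viewer there is one more tool, called after ">>>" in YAML: its name, and indented under it one key for each argument. send_rows: Moves the arm, as the interface text tells. Its arguments: {"type":"object","properties":{"targets":{"type":"array","items":{"type":"array","items":{"type":"number"}}},"grip_force":{"type":"number"}},"required":["targets"]}

```bash
ls; mkdir -p pics; python3 - <<'E'
from rig import status, vision, env
import cv2,numpy as np
print(status.observe())
for n in ["top","side"]:
    im,d=vision.get_image(n)
    cv2.imwrite(f"pics/{n}0.png",im[:,:,::-1]); np.save(f"pics/{n}0d.npy",d)
    m=vision.camera_model(n); print({k:np.round(v,4).tolist() for k,v in m.items()})
E
```

```text
pics
{'time_s': 0.0, 'q': array([ 5.18945945e+01,  2.18408520e+01,  7.43818284e+01,  1.28575509e-03,
        8.38576450e+01, -1.23351121e+01]), 'qvel': array([-0.10832767, -0.02763956,  0.02650516,  0.03700596, -0.09162698,
       -0.03266934]), 'joint_efforts': array([ 2.20973750e-03, -4.48451579e+01, -2.31275189e+01, -6.07091124e-05,
        4.68416591e-03, -7.49776092e-06]), 'position': array([0.23894092, 0.49508638, 0.23073029]), 'tool_rot': array([[-9.00543116e-01,  4.34765819e-01, -8.82709599e-04],
       [ 4.34766597e-01,  9.00542514e-01, -1.08938723e-03],
       [ 3.21289190e-04, -1.36481282e-03, -9.99999017e-01]]), 'ft_force': array([-0.37269334, -1.43108835,  0.15323253]), 'wrist_torque': array([0.000435  , 0.02727809, 0.01910819]), 'grip_width': 0.08546883789287157}
{'camera_matrix': [[502.5439, 0.0, 283.6688], [0.0, 502.5439, 205.1801], [0.0, 0.0, 1.0]], 'dist': [-0.0319, 0.0, 0.0, 0.0, 0.0], 'view': [[0.0258, -0.9996, 0.0137, -0.0213], [-0.9911, -0.0273, -0.1305, 0.5426], [0.1309, -0.0102, -0.9913, 1.5869], [0.0, 0.0, 0.0, 1.0]]}
{'camera_matrix': [[387.6125, 0.0, 287.2676], [0.0, 387.6125, 212.4777], [0.0, 0.0, 1.0]], 'dist': [0.0207, 0.0, 0.0, 0.0, 0.0], 'view': [[0.745, -0.667, 0.0051, -0.3723], [-0.5192, -0.5847, -0.6234, 0.3266], [0.4188, 0.4617, -0.7819, 0.9442], [0.0, 0.0, 0.0, 1.0]]}
```

View pics/top0.png

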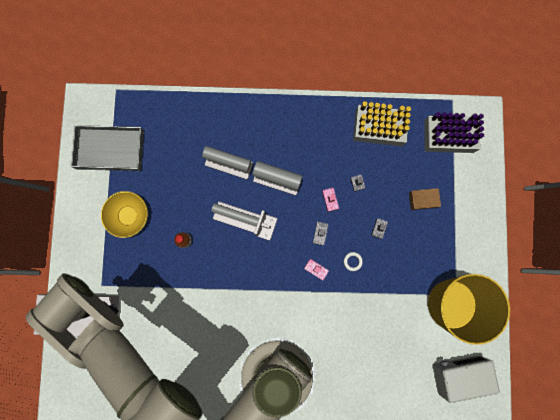

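View pics/side0.png

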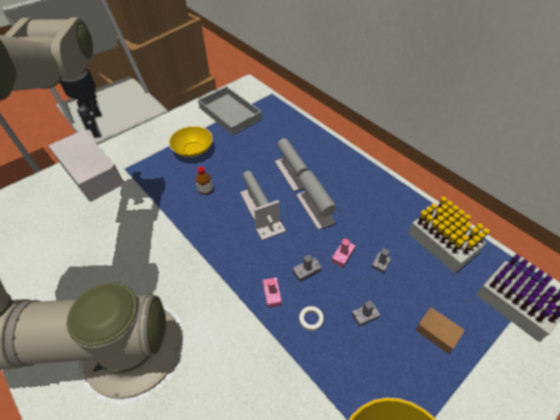

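The top view shows grey saddles at about (358,182), (320,232) and (380,228), and pink look-alikes at (331,199) and (316,269). The working rail with its stop plate runs (215,207)–(265,227), and the two spares lie at (227,160) and (277,177). The free end is the left, far-from-plate end. Next I'll measure with depth.

```bash
cat > h.py <<'E'
from rig import status, vision, env
import cv2,numpy as np
def world(n,d):
    m=vision.camera_model(n);K=np.array(m["camera_matrix"]);D=np.array(m["dist"],float);V=np.array(m["view"])
    h,w=d.shape;u,v=np.meshgrid(np.arange(w),np.arange(h))
    p=cv2.undistortPoints(np.stack([u,v],-1).reshape(-1,1,2).astype(float),K,D).reshape(h,w,2)
    P=np.dstack([p[...,0]*d,p[...,1]*d,d])
    W=(P-V[:3,3])@V[:3,:3]
    W[d==0]=np.nan
    return W
def proj(n,X):
    m=vision.camera_model(n);K=np.array(m["camera_matrix"]);D=np.array(m["dist"],float);V=np.array(m["view"])
    return cv2.projectPoints(np.atleast_2d(X).astype(float),cv2.Rodrigues(V[:3,:3])[0],V[:3,3],K,D)[0].reshape(-1,2)
E
python3 - <<'E'
from h import *
for n in ["top","side"]:
    d=np.load(f"pics/{n}0d.npy");W=world(n,d)
    im=cv2.imread(f"pics/{n}0.png")
    reg={"top":(190,140,400,290),"side":(230,130,410,330)}[n]
    a,b,c,e=reg
    cv2.imwrite(f"pics/{n}crop.png",cv2.resize(im[b:e,a:c],None,fx=3.8 if n=="top" else 3,fy=3.8 if n=="top" else 3,interpolation=cv2.INTER_CUBIC))
    z=W[...,2]
    cv2.imwrite(f"pics/{n}z.png",cv2.resize(np.clip(np.nan_to_num(z)[b:e,a:c]*2000,0,255).astype(np.uint8),None,fx=3,fy=3,interpolation=cv2.INTER_NEAREST))
    print(n,"table z",np.nanmedian(z[270:285,200:300]) if n=="top" else 0)
    for lab in ["saddle_s","saddle_m","saddle_l","stop","rail_p","rail_q","rail_r"]:
        for r in vision.masks_of(n,lab):
            mk=r["pixels"]; w=W[mk]
            print(lab,round(r["p"],2),np.round(r["extent"]).tolist(),mk.sum(),np.round(np.nanmean(w,0),3),"z95",np.round(np.nanpercentile(w[:,2],[50,90,97]),4))
E
```

```text
top table z 0.002871412307048804
saddle_s 0.83 [313.0, 220.0, 330.0, 246.0] 258 [ 0.457 -0.125  0.031] z95 [0.0261 0.0708 0.0755]
saddle_s 0.8 [304.0, 256.0, 329.0, 279.0] 262 [ 0.339 -0.115  0.032] z95 [0.0269 0.0728 0.0775]
saddle_s 0.78 [322.0, 187.0, 337.0, 213.0] 230 [ 0.564 -0.157  0.034] z95 [0.0268 0.0714 0.0764]
saddle_s 0.76 [371.0, 218.0, 386.0, 238.0] 200 [ 0.475 -0.316  0.033] z95 [0.0249 0.0703 0.0731]
saddle_s 0.7 [254.0, 162.0, 301.0, 196.0] 1036 [0.624 0.018 0.072] z95 [0.0936 0.1028 0.1054]
saddle_s 0.55 [351.0, 177.0, 363.0, 190.0] 168 [ 0.622 -0.245  0.032] z95 [0.0226 0.0677 0.0712]
saddle_m 0.83 [313.0, 220.0, 330.0, 246.0] 258 [ 0.457 -0.125  0.031] z95 [0.0261 0.0708 0.0755]
saddle_m 0.8 [304.0, 256.0, 329.0, 279.0] 262 [ 0.339 -0.115  0.032] z95 [0.0269 0.0728 0.0775]
saddle_m 0.78 [322.0, 187.0, 337.0, 213.0] 230 [ 0.564 -0.157  0.034] z95 [0.0268 0.0714 0.0764]
saddle_m 0.76 [371.0, 218.0, 386.0, 238.0] 200 [ 0.475 -0.316  0.033] z95 [0.0249 0.0703 0.0731]
saddle_m 0.7 [254.0, 162.0, 301.0, 196.0] 1036 [0.624 0.018 0.072] z95 [0.0936 0.1028 0.1054]
saddle_m
[... 3263 characters left out ...]
.0] 601 [0.498 0.155 0.057] z95 [0.0834 0.0909 0.0923]
rail_p 0.62 [276.0, 138.0, 307.0, 191.0] 891 [0.669 0.173 0.054] z95 [0.0778 0.0948 0.0967]
rail_q 0.83 [297.0, 171.0, 336.0, 230.0] 1401 [0.62  0.008 0.056] z95 [0.0785 0.0998 0.1017]
rail_q 0.68 [238.0, 171.0, 270.0, 218.0] 601 [0.498 0.155 0.057] z95 [0.0834 0.0909 0.0923]
rail_q 0.62 [276.0, 138.0, 307.0, 191.0] 891 [0.669 0.173 0.054] z95 [0.0778 0.0948 0.0967]
rail_r 0.83 [297.0, 171.0, 336.0, 230.0] 1401 [0.62  0.008 0.056] z95 [0.0785 0.0998 0.1017]
rail_r 0.68 [238.0, 171.0, 270.0, 218.0] 601 [0.498 0.155 0.057] z95 [0.0834 0.0909 0.0923]
rail_r 0.62 [276.0, 138.0, 307.0, 191.0] 891 [0.669 0.173 0.054] z95 [0.0778 0.0948 0.0967]
```

```bash
ls pics
```

```text
side0.png
side0d.npy
sidecrop.png
sidez.png
top0.png
top0d.npy
topcrop.png
topz.png
```

View pics/topcrop.png

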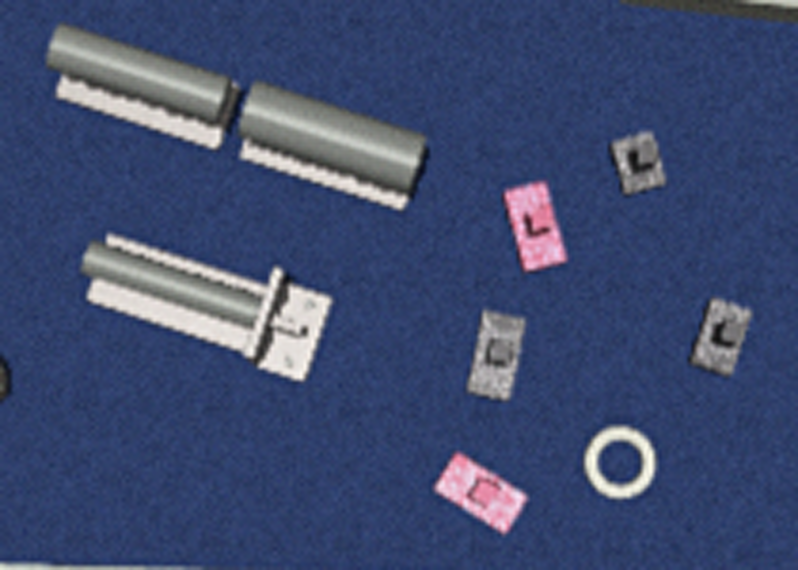

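View pics/sidecrop.png

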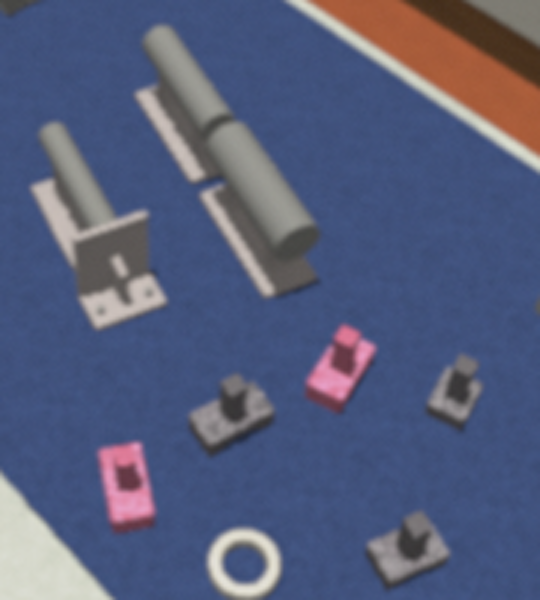

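The working tube, with its stop plate at about (265,225) in the top view, is clearly the thinnest. Its top is at about 91 mm, against about 96 and 101 mm for the spares, so it should be R15. The small grey saddle is the narrowest one, at (358,182). Now I'll fit precise poses.

```bash
cat > fit.py <<'E'
from h import *
from scipy.optimize import least_squares
def cyl(n,tag="0",lo=0.078):
    d=np.load(f"pics/{n}{tag}d.npy");W=world(n,d).reshape(-1,3)
    c=np.array([.499,.15])
    ok=(np.abs(W[:,:2]-c).max(1)<.1)&(W[:,2]>lo)&(W[:,2]<.1)
    P=W[ok]
    a0=np.deg2rad(106); 
    # exclude plate: along-coordinate
    s=(P[:,:2]-c)@[-np.cos(a0-np.pi+0)*-1*-1,0] if 0 else None
    return P
def boxfit(n,zlo,zhi,c,r,tag="0"):
    d=np.load(f"pics/{n}{tag}d.npy");W=world(n,d).reshape(-1,3)
    ok=(np.linalg.norm(W[:,:2]-c,axis=1)<r)&(W[:,2]>zlo)&(W[:,2]<zhi)
    return W[ok]
if __name__=="__main__":
  for n in ["top","side"]:
    im=cv2.imread(f"pics/{n}0.png")
    P=cyl(n)
    # principal direction of ridge
    u,s,vt=np.linalg.svd(P[:,:2]-P[:,:2].mean(0),full_matrices=False)
    d=vt[0]*np.sign(vt[0][1]); 
    proj_=(P[:,:2]-P[:,:2].mean(0))@d
    print(n,len(P),d,proj_.min(),proj_.max(),P[:,:2].mean(0))
    keep=proj_>-0.04
    def f(x):
        dd=np.array([np.cos(x[0]),np.sin(x[0])]);nn=np.array([dd[1],-dd[0]])
        o=Pk[:,:2]@nn-x[1]
        return np.hypot(o,Pk[:,2]-x[2])-x[3]
    Pk=P[keep]
    for fixr in [None,.015,.02]:
        g=(lambda x:f(x)) if fixr is None else (lambda x:f([*x,fixr]))
        x0=[np.arctan2(d[1],d[0]),Pk[:,:2].mean(0)@np.array([d[1],-d[0]]),.075]+([.015] if fixr is None else [])
        r=least_squares(g,x0,loss="soft_l1",f_scale=.002)
        print(fixr,np.round(r.x,4),"deg",np.rad2deg(r.x[0]),"rms",np.sqrt(np.mean(g(r.x)**2)))
    for nm,c in [("s",(.622,-.247)),("m",(.472,-.318)),("l",(.455,-.127))]:
        B=boxfit(n,.010,.08,np.array(c),.05); T=boxfit(n,.055,.08,np.array(c),.03)
        lowB=boxfit(n,.012,.035,np.array(c),.05)
        print(nm,"all",len(B),np.round(B.mean(0),4),"post",len(T),np.round(T.mean(0),4),np.round(np.median(T,0),4),
          "rect",cv2.minAreaRect((lowB[:,:2]*1000).astype(np.float32)))
E
python3 fit.py
```

```text
top 499 [0.29453783 0.95563982] -0.07413546529356162 0.08476826758057582 [0.49926693 0.13667118]
None [1.2788 0.4394 0.0786 0.0137] deg 73.26816175756315 rms 0.0025252385381715784
0.015 [1.2789 0.4394 0.0769] deg 73.27347341068545 rms 0.0025595929415403226
0.02 [1.2788 0.4393 0.071 ] deg 73.26773477279583 rms 0.002841043258593393
s all 176 [ 0.624  -0.2458  0.0319] post 40 [ 0.6257 -0.2469  0.0666] [ 0.6253 -0.2475  0.0669] rect ((623.828369140625, -239.50048828125), (47.48488998413086, 65.05106353759766), 19.545034408569336)
m all 221 [ 0.4754 -0.316   0.0318] post 38 [ 0.4766 -0.3185  0.0697] [ 0.4772 -0.3188  0.0706] rect ((474.134521484375, -310.9136047363281), (51.290367126464844, 69.69917297363281), 70.31480407714844)
l all 260 [ 0.4545 -0.1261  0.0316] post 36 [ 0.4555 -0.1259  0.072 ] [ 0.4561 -0.1257  0.0724] rect ((456.38372802734375, -123.01239013671875), (44.58714294433594, 69.92985534667969), 78.31190490722656)
side 506 [0.27620389 0.96109906] -0.061248442188253684 0.09886059326593002 [0.49437646 0.12116224]
None [1.2787 0.4405 0.0763 0.0145] deg 73.26566693099134 rms 0.0013985477486546064
0.015 [1.2785 0.4405 0.0757] deg 73.25189744591479 rms 0.0014056297617348818
0.02 [1.2764 0.4408 0.07  ] deg 73.13434692915556 rms 0.0017019922239472718
s all 255 [ 0.6214 -0.2514  0.0335] post 57 [ 0.6249 -0.2499  0.066 ] [ 0.6238 -0.2501  0.0669] rect ((626.56103515625, -248.65821838378906), (47.52839279174805, 35.87947463989258), 16.048315048217773)
m all 389 [ 0.4716 -0.3228  0.034 ] post 81 [ 0.4756 -0.3216  0.0679] [ 0.4751 -0.3222  0.0699] rect ((477.3973083496094, -320.67218017578125), (37.02001190185547, 59.984458923339844), 71.51744079589844)
l all 404 [ 0.452  -0.1322  0.0336] post 69 [ 0.4544 -0.1309  0.0696] [ 0.454  -0.1319  0.0721] rect ((456.4589538574219, -129.0458526611328), (38.647335052490234, 70.39949798583984), 78.4706039428711)
```

```bash
cat > fit2.py <<'E'
from fit import *
import sys
def sil(n,x,y,z,yaw,W,H):  # block W wide x, 36 y, H tall + post
    c,s=np.cos(yaw),np.sin(yaw);R=np.array([[c,-s],[s,c]])
    m=np.zeros((420*4,560*4),np.uint8)
    for hx,hy,z0,z1 in [(W/2,.018,z,z+H),(.009,.009,z+H,z+H+.048)]:
        pts=[[*(R@[a*hx,b*hy]+[x,y]),zz] for a in(-1,1) for b in(-1,1) for zz in(z0,z1)]
        p=proj(n,pts)*4+1.5
        cv2.fillConvexPoly(m,cv2.convexHull(p.astype(np.float32)).astype(np.int32).reshape(-1,1,2),1)
    return cv2.resize(m.astype(np.float32),(560,420),interpolation=cv2.INTER_AREA)
def fitsaddle(masks,x0,W,H,z=0):
    from scipy.optimize import minimize
    def cost(v):
        return sum(np.abs(sil(n,v[0]/100,v[1]/100,z,v[2]/10,W,H)-mk).sum() for n,mk in masks.items())
    best=None
    S=np.array([x0]+[[x0[0]+a,x0[1]+b,x0[2]+c] for a,b,c in [(.8,0,0),(0,.8,0),(0,0,2)]])
    r=minimize(cost,x0,method="Nelder-Mead",options=dict(initial_simplex=S,xatol=.005,fatol=.1))
    return r.x,r.fun,sum(m.sum() for m in masks.values())
if __name__=="__main__":
    mm={}
    for n in ["top","side"]:
        vision.get_image(n)
        mm[n]=vision.masks_of(n,"saddle_s")
    for nm,c,yaw,W,H in [("s",(.624,-.248),17,.046,.0195),("m",(.476,-.32),71,.058,.022),("l",(.456,-.128),78,.07,.0245)]:
        mk={}
        for n in mm:
            p=proj(n,[[*c,.03]])[0]
            for r in mm[n]:
                e=r["extent"]
                if np.hypot((e[0]+e[2])/2-p[0],(e[1]+e[3])/2-p[1])<10: mk[n]=r["pixels"].astype(np.float32);break
        for sub in [list(mk)]+[[k] for k in mk]:
            x,f,t=fitsaddle({k:mk[k] for k in sub},[c[0]*100,c[1]*100,np.deg2rad(yaw)*10],W,H)
            print(nm,sub,"xy",np.round(x[:2]*10,1),"yaw",round(np.rad2deg(x[2]/10),1),"res",round(f),t)
    a=np.deg2rad(73.26);d=np.array([np.cos(a),np.sin(a)]);nn=np.array([d[1],-d[0]])
    for n in ["top","side"]:
        dd=np.load(f"pics/{n}0d.npy");W=world(n,dd).reshape(-1,3);im=cv2.imread(f"pics/{n}0.png").reshape(-1,3)
        t=W[:,:2]@d;o=W[:,:2]@nn-.44
        k=(np.abs(o)<.012)&(W[:,2]>.078)&(W[:,2]<.105)&(np.abs(t-.28)<.13)
        print(n,"tube t pct",np.round(np.percentile(t[k],[0,1,3,97,99,100]),4))
        k=(np.abs(o)>.02)&(np.abs(o)<.036)&(W[:,2]>.086)&(W[:,2]<.105)&(np.abs(t-.2)<.06)
        print("plate top t",np.round(np.sort(t[k]),4), "z",np.round(np.median(W[k,2]),4))
        k=(np.abs(o)<.036)&(W[:,2]>.03)&(W[:,2]<.06)&(np.abs(t-.2)<.04)
        print("plate back t",np.round(np.percentile(t[k],[5,50,95]),4) if k.any() else None)
E
python3 fit2.py
```

```text
s ['top', 'side'] xy [ 628.1 -248.6] yaw 19.3 res 57 425.0
s ['top'] xy [ 627.  -248.9] yaw 13.9 res 19 163.0
s ['side'] xy [ 628.2 -249.3] yaw 18.6 res 33 262.0
m ['top', 'side'] xy [ 478.7 -320.4] yaw 160.6 res 80 615.0
m ['top'] xy [ 475.1 -321. ] yaw 165.3 res 46 183.0
m ['side'] xy [ 479.2 -320.4] yaw 161.4 res 30 432.0
l ['top', 'side'] xy [ 457.5 -127.2] yaw 169.5 res 68 700.0
l ['top'] xy [ 455.2 -127.2] yaw 168.9 res 24 240.0
l ['side'] xy [ 458.  -127.3] yaw 169.9 res 33 460.0
top tube t pct [0.2009 0.2014 0.2043 0.3543 0.3573 0.3594]
plate top t [0.2008 0.201  0.2013 0.2015 0.2017 0.2018 0.202  0.2024 0.2029 0.203
 0.2032 0.2043 0.2044 0.2051 0.2055 0.2056 0.2058 0.2059 0.2064 0.2065
 0.2067 0.2073 0.2079 0.2081] z 0.0961
plate back t [0.1746 0.1945 0.2012]
side tube t pct [0.1974 0.1984 0.1991 0.3507 0.3547 0.3572]
plate top t [0.197  0.1985 0.1986 0.1987 0.1988 0.1988 0.1988 0.1989 0.199  0.1992
 0.1992 0.1993 0.1997 0.1998 0.2001 0.2004 0.2005 0.2005 0.2007 0.2007
 0.2008 0.2011 0.2012 0.2012 0.2013 0.2013 0.2014 0.2015 0.2016 0.2017
 0.2021 0.2023 0.2028 0.2033 0.2033 0.2041 0.2043 0.2046 0.2047 0.2048
 0.2051 0.2052 0.2061 0.2069 0.2076 0.2085] z 0.0943
plate back t [0.1718 0.1987 0.2013]
```

```bash
cat > go.py <<'E'
# usage: go.py x y z phi_deg : numbers for a row taking the tool there, pointing down
import sys
from rig import status
import numpy as np
from scipy.spatial.transform import Rotation as Ro
def go(x,y,z,phi,quiet=False):
    s=status.observe();R=s["tool_rot"];p=s["position"]
    a=np.deg2rad(phi);ty=np.array([np.cos(a),np.sin(a),0]);tz=np.array([0,0,-1.]);T=np.stack([np.cross(ty,tz),ty,tz],1)
    sh=R.T@(np.array([x,y,z])-p)/.05
    rv=np.rad2deg(Ro.from_matrix(R.T@T).as_rotvec())/8
    print("row",np.round(sh,3).tolist(),np.round(rv,3).tolist(),"t",round(s["time_s"],2),"F",np.round(s["ft_force"],2),"w",round(s["grip_width"],4),"pos",np.round(p,4),"phi",round(np.rad2deg(np.arctan2(R[1,1],R[0,1])),2))
if __name__=="__main__": go(*map(float,sys.argv[1:5]))
E
python3 go.py .628 -.249 .2 107; python3 - <<'E'
import cv2
im=cv2.imread("pics/side0.png")
cv2.imwrite("pics/s_close.png",cv2.resize(im[230:300,340:430],None,fx=8,fy=8,interpolation=cv2.INTER_CUBIC))
E
```

```text
row [-13.476, -10.023, 0.627] [-0.0, -0.0, -5.347] t 1.0 F [-0.91  0.23  0.63] w 0.0855 pos [0.2391 0.4953 0.2313] phi 64.23
```

View pics/s_close.png

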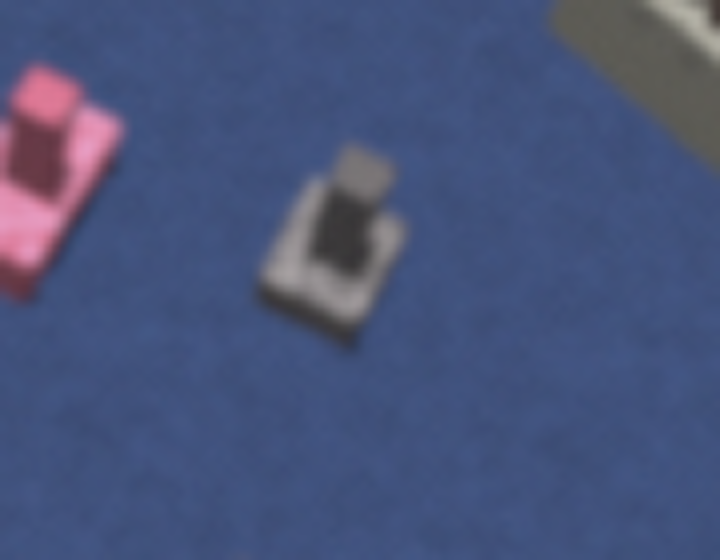

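The candidates in the top view are grey (358,182), grey (320,232), grey (380,228), pink (331,199) and pink (316,269). I choose (358,182). The crop confirms it is grey and the smallest, with its long side about 46 mm, and the pink one is off to its left.

>>> send_rows:
  targets:
    - [-13.48,-10.02,0.4,0,0,-5.35,50]
    - [-13.48,-10.02,0.4,0,0,-5.35,50]
    - [-13.48,-10.02,0.4,0,0,-5.35,50]
    - [-13.48,-10.02,0.4,0,0,-5.35,50]
    - [-13.48,-10.02,0.4,0,0,-5.35,50]
  grip_force: 40

```text
time_s: 1.62
position: [0.3717, 0.245, 0.225]
tool_rot: [[-0.955, -0.297, 0.001], [-0.297, 0.955, 0.0], [-0.001, 0.0, -1.0]]
ft_force: [1.4, 1.2, 0.3]
grip_width: 0.05
```

```bash
python3 go.py .628 -.249 .2 107
```

```text
row [-1.957, -10.956, 0.5] [0.001, 0.006, 0.037] t 1.62 F [1.43 1.19 0.26] w 0.05 pos [0.3717 0.245  0.225 ] phi 107.3
```

>>> send_rows:
  targets:
    - [-1.96,-10.96,0.4,0,0,0,50]
    - [-1.96,-10.96,0.4,0,0,0,50]
    - [-1.96,-10.96,0.4,0,0,0,50]
    - [-1.96,-10.96,0.4,0,0,0,50]
    - [-1.96,-10.96,0.4,0,0,0,50]

```text
time_s: 2.25
position: [0.5144, -0.0336, 0.2137]
tool_rot: [[-0.956, -0.293, 0.001], [-0.293, 0.956, -0.0], [-0.0, -0.0, -1.0]]
ft_force: [0.8, -0.1, 0.0]
grip_width: 0.0504
```

```bash
python3 go.py .628 -.249 .12 107
```

```text
row [-0.911, -4.784, 1.875] [-0.001, 0.003, 0.001] t 2.25 F [ 0.82 -0.09  0.01] w 0.0504 pos [ 0.5144 -0.0336  0.2137] phi 107.01
```

>>> send_rows:
  targets:
    - [-0.91,-4.78,1.87,0,0,0,50]
    - [-0.91,-4.78,1.87,0,0,0,50]
    - [-0.91,-4.78,1.87,0,0,0,50]
    - [-0.91,-4.78,1.87,0,0,0,50]
    - [-0.91,-4.78,1.87,0,0,0,50]

```text
time_s: 2.88
position: [0.6272, -0.2497, 0.1171]
tool_rot: [[-0.957, -0.29, -0.003], [-0.29, 0.957, 0.001], [0.002, 0.002, -1.0]]
ft_force: [0.3, 0.8, -0.4]
grip_width: 0.0499
```

```bash
python3 go.py .628 -.249 .028 107; cat > snap.py <<'E'
import sys
from h import *
tag=sys.argv[1];X=np.array(list(map(float,sys.argv[2:5])));r=int(sys.argv[5]) if len(sys.argv)>5 else 50
o=[]
for n in ["top","side"]:
    im,d=vision.get_image(n);np.save(f"pics/{n}{tag}d.npy",d);cv2.imwrite(f"pics/{n}{tag}.png",im[:,:,::-1])
    p=proj(n,X)[0].astype(int);a,b=max(p[0]-r,0),max(p[1]-r,0)
    print(n,"origin",a,b,"scale",390/(2*r))
    o.append(cv2.resize(im[b:b+2*r,a:a+2*r,::-1],(390,390),interpolation=cv2.INTER_CUBIC))
cv2.imwrite(f"pics/c{tag}.png",np.hstack(o))
E
python3 snap.py 1 .628 -.249 .06
```

```text
row [-0.024, 0.005, 1.782] [0.015, -0.016, -0.018] t 2.88 F [ 0.27  0.8  -0.42] w 0.0499 pos [ 0.6272 -0.2497  0.1171] phi 106.86
top origin 309 129 scale 3.9
side origin 334 202 scale 3.9
```

View pics/c1.png

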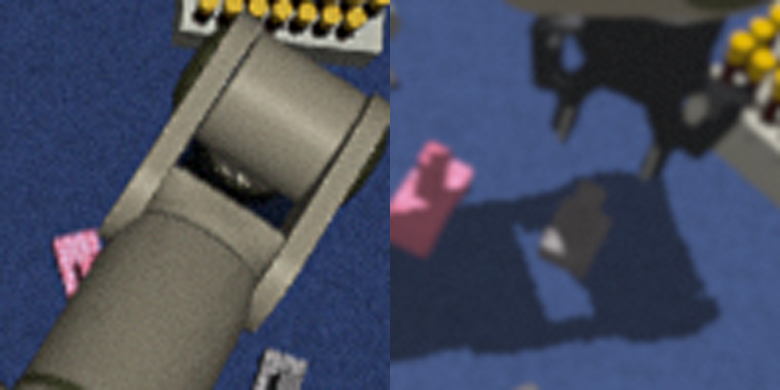

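In the side crop the open fingers at about (565,120) and (650,165) straddle the post at (590,200). The top view is hidden by the arm. I'll descend and close.

>>> send_rows:
  targets:
    - [-0.01,0,0.6,0,0,0,50]
    - [-0.02,0,1.1,0,0,0,50]
    - [-0.02,0,1.5,0,0,0,50]
    - [-0.02,0,1.76,0,0,0,50]
    - [-0.02,0,1.76,0,0,0,50]

```text
time_s: 3.6
position: [0.628, -0.2456, 0.0322]
tool_rot: [[-0.956, -0.294, -0.001], [-0.294, 0.956, 0.0], [0.0, 0.001, -1.0]]
ft_force: [0.7, 0.3, 0.5]
grip_width: 0.05
```

>>> send_rows:
  targets:
    - [0,0,0,0,0,0,30]
    - [0,0,0,0,0,0,20]
    - [0,0,0,0,0,0,10]
    - [0,0,0,0,0,0,10]
    - [0,0,0,0,0,0,10]
  grip_force: 40

```text
time_s: 4.22
position: [0.6286, -0.2469, 0.033]
tool_rot: [[-0.956, -0.293, 0.002], [-0.293, 0.956, -0.001], [-0.001, -0.002, -1.0]]
ft_force: [-0.6, -2.3, 5.1]
grip_width: 0.0171
```

```bash
python3 go.py .628 -.249 .18 107;python3 snap.py 2 .628 -.249 .06
```

```text
row [0.021, -0.041, -2.94] [-0.012, 0.009, 0.002] t 4.22 F [-0.61 -2.31  5.14] w 0.0171 pos [ 0.6286 -0.2469  0.033 ] phi 107.02
top origin 309 129 scale 3.9
side origin 334 202 scale 3.9
```

View pics/c2.png

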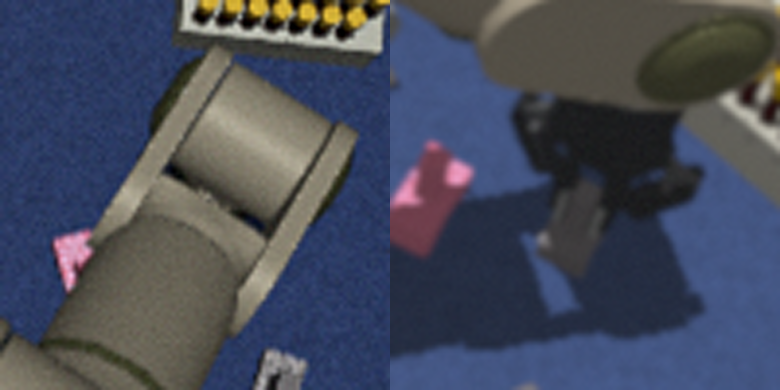

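>>> send_rows:
  targets:
    - [0,0,-0.1,0,0,0,10]
    - [0,0,-0.4,0,0,0,10]
    - [0,0,-1.2,0,0,0,10]
    - [0,0,-2.2,0,0,0,10]
    - [0,0,-3.2,0,0,0,10]

```text
time_s: 4.95
position: [0.6278, -0.2461, 0.1943]
tool_rot: [[-0.956, -0.293, -0.0], [-0.293, 0.956, 0.0], [0.0, 0.0, -1.0]]
ft_force: [0.2, -1.0, -2.2]
grip_width: 0.0178
```

```bash
python3 - <<'E'
import numpy as np
d=np.array([.2880,.9576]);nn=np.array([.9576,-.2880])
for y in (.03,.0,-.057): print(y,d*(.2825+y)+nn*.44)
E
python3 go.py .511 .172 .19 73.26;python3 snap.py 3 .628 -.249 .16
```

```text
0.03 [0.511344 0.17253 ]
0.0 [0.502704 0.143802]
-0.057 [0.486288  0.0892188]
row [-0.216, 8.68, 0.088] [0.002, -0.001, 4.222] t 4.95 F [ 0.21 -1.02 -2.25] w 0.0178 pos [ 0.6278 -0.2461  0.1943] phi 107.04
top origin 315 124 scale 3.9
side origin 342 181 scale 3.9
```

View pics/c3.png

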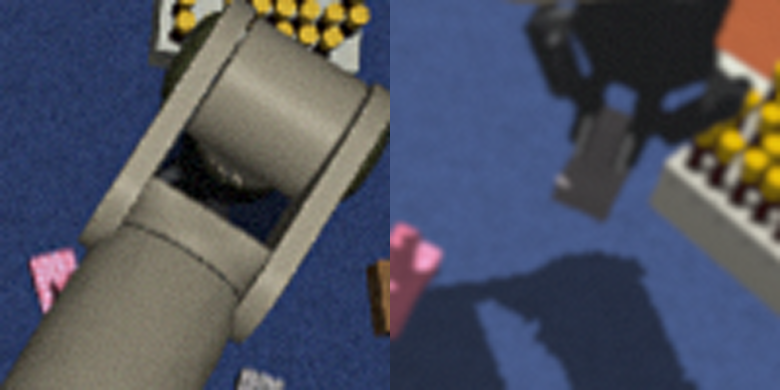

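>>> send_rows:
  targets:
    - [-0.02,0.9,0,0,0,0.5,10]
    - [-0.04,1.9,0,0,0,1.0,10]
    - [-0.07,2.9,0,0,0,1.5,10]
    - [-0.1,3.9,0,0,0,2.0,10]
    - [-0.12,4.9,0,0,0,2.5,10]

```text
time_s: 5.68
position: [0.5611, -0.0088, 0.1919]
tool_rot: [[-0.999, 0.054, -0.001], [0.054, 0.999, 0.0], [0.001, 0.0, -1.0]]
ft_force: [0.6, 0.6, -3.0]
grip_width: 0.0175
```

```bash
python3 go.py .5113 .1725 .18 73.26
```

```text
row [1.191, 3.566, 0.24] [0.002, -0.007, 1.704] t 5.67 F [ 0.61  0.58 -2.98] w 0.0175 pos [ 0.5611 -0.0088  0.1919] phi 86.89
```

>>> send_rows:
  targets:
    - [0.3,0.9,0,0,0,0.43,10]
    - [0.6,1.8,0,0,0,0.85,10]
    - [0.9,2.7,0,0,0,1.28,10]
    - [1.19,3.57,0.1,0,0,1.7,10]
    - [1.19,3.57,0.2,0,0,1.7,10]

```text
time_s: 6.3
position: [0.5105, 0.1735, 0.1818]
tool_rot: [[-0.959, 0.282, -0.001], [0.282, 0.959, 0.0], [0.001, 0.0, -1.0]]
ft_force: [-0.0, -0.8, -2.8]
grip_width: 0.0177
```

>>> send_rows:
  targets:
    - [0,0,0,0,0,0,10]
    - [0,0,0,0,0,0,10]

```text
time_s: 6.55
position: [0.5123, 0.1701, 0.1821]
tool_rot: [[-0.958, 0.286, -0.0], [0.286, 0.958, -0.0], [0.0, -0.0, -1.0]]
ft_force: [-0.1, -1.2, -2.2]
grip_width: 0.0174
```

```bash
python3 go.py .5113 .1725 .13 73.26; python3 snap.py 4 .511 .172 .12
```

```text
row [0.033, 0.041, 1.042] [-0.001, -0.0, 0.013] t 6.55 F [-0.13 -1.15 -2.19] w 0.0174 pos [0.5123 0.1701 0.1821] phi 73.37
top origin 175 160 scale 3.9
side origin 201 123 scale 3.9
```

View pics/c4.png

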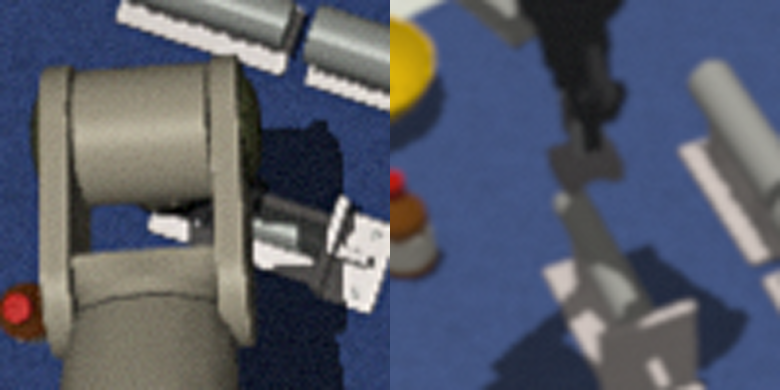

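The saddle, at (585,165) in the crop, hangs over the tube near its free end. I'll check its lateral alignment with an overlay.

```bash
cat > ov.py <<'E'
# ov.py tag x y zunder yawdeg : overlay of predicted small saddle and tube
import sys
from fit2 import *
tag=sys.argv[1];x,y,z,yaw=map(float,sys.argv[2:6])
im=cv2.imread(f"pics/side{tag}.png");p=proj("side",[[x,y,z]])[0].astype(int);r=45
a,b=p-r;k=8
c=cv2.resize(im[b:b+2*r,a:a+2*r],(720,720),interpolation=cv2.INTER_CUBIC)[:600]
m=cv2.resize((sil("side",x,y,z,np.deg2rad(yaw),.046,.0195)[b:b+2*r,a:a+2*r]),(720,720))[:600]
ct,_=cv2.findContours((m>.5).astype(np.uint8),cv2.RETR_EXTERNAL,cv2.CHAIN_APPROX_NONE);cv2.drawContours(c,ct,-1,(0,255,0),1)
d=np.array([.2880,.9576]);nn=np.array([.9576,-.2880])
for o,zz in ((0,.09),(-.013,.0825),(.013,.0825)):
    q=(proj("side",[[*(d*t+nn*(.44+o)),zz] for t in (.2075,.3575)])-[a,b])*k
    cv2.line(c,tuple(map(int,q[0])),tuple(map(int,q[1])),(0,0,255),1)
cv2.imwrite(f"pics/ov{tag}.png",c)
W=world("side",np.load(f"pics/side{tag}d.npy"));P=W.reshape(-1,3)
for lo,hi in ((z-.002,z+.018),(z+.003,z+.021)):
    k=(np.hypot(P[:,0]-x,P[:,1]-y)<.035)&(P[:,2]>lo)&(P[:,2]<hi)
    o=P[k,:2]@nn-.44;t=P[k,:2]@d-.2825
    print("block pts",k.sum(),"o pct",np.round(np.percentile(o,[2,50,98])*1e3,1),"t pct",np.round(np.percentile(t,[2,50,98])*1e3,1))
E
python3 ov.py 4 .5118 .1713 .149 -16.7
```

```text
block pts 73 o pct [-22.8 -10.   21.2] t pct [ 6.9 10.1 45. ]
block pts 133 o pct [-22.7  -9.2  22. ] t pct [ 6.9 12.4 43.8]
```

View pics/ov4.png

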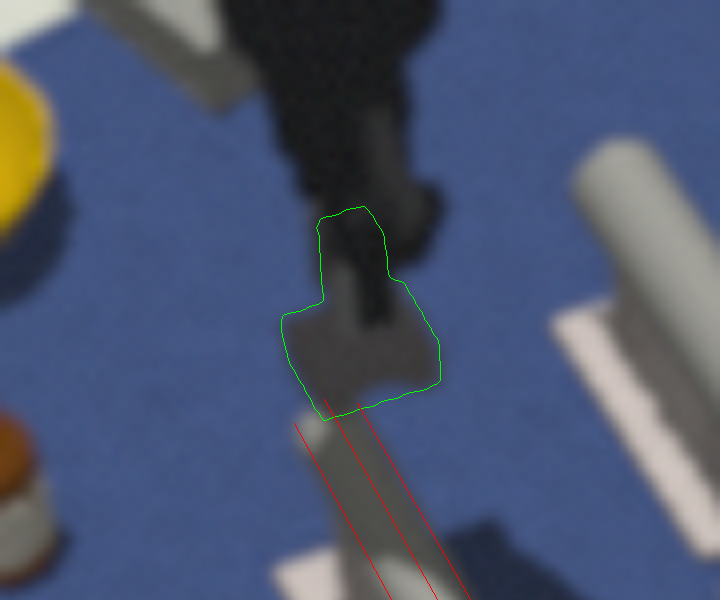

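The predicted outline matches. The block is symmetric about the tube axis (−22.7 / +22 mm), so I'll descend carefully.

>>> send_rows:
  targets:
    - [0,0,0.4,0,0,0,10]
    - [0,0,0.8,0,0,0,10]
    - [0,0,1.1,0,0,0,10]
    - [0,0,1.2,0,0,0,10]
    - [0,0,1.2,0,0,0,10]

```text
time_s: 7.28
position: [0.5122, 0.1706, 0.1222]
tool_rot: [[-0.958, 0.286, 0.0], [0.286, 0.958, -0.0], [-0.0, -0.0, -1.0]]
ft_force: [-0.2, -0.1, -2.0]
grip_width: 0.0174
```

>>> send_rows:
  targets:
    - [0,0,0.03,0,0,0,10]
    - [0,0,0.03,0,0,0,10]

```text
time_s: 7.52
position: [0.5122, 0.1709, 0.1209]
tool_rot: [[-0.958, 0.285, 0.001], [0.285, 0.958, 0.0], [-0.001, 0.0, -1.0]]
ft_force: [0.4, -0.4, -2.3]
grip_width: 0.0172
```

>>> send_rows:
  targets:
    - [0,0,0.03,0,0,0,10]
    - [0,0,0.05,0,0,0,10]

```text
time_s: 7.78
position: [0.512, 0.1709, 0.1181]
tool_rot: [[-0.958, 0.285, 0.0], [0.285, 0.958, -0.0], [-0.0, 0.0, -1.0]]
ft_force: [-0.1, -0.2, -2.1]
grip_width: 0.0173
```

>>> send_rows:
  targets:
    - [0,0,0.02,0,0,0,10]
    - [0,0,0.02,0,0,0,10]

```text
time_s: 8.02
position: [0.5119, 0.1709, 0.117]
tool_rot: [[-0.958, 0.285, -0.0], [0.285, 0.958, -0.0], [0.0, -0.0, -1.0]]
ft_force: [0.6, -0.3, -2.6]
grip_width: 0.0172
```

>>> send_rows:
  targets:
    - [0,0,0.02,0,0,0,10]
    - [0,0,0.02,0,0,0,10]

```text
time_s: 8.28
position: [0.512, 0.1709, 0.116]
tool_rot: [[-0.958, 0.285, -0.0], [0.285, 0.958, 0.0], [0.0, 0.0, -1.0]]
ft_force: [0.9, 0.0, -1.9]
grip_width: 0.0173
```

>>> send_rows:
  targets:
    - [0,0,0.01,0,0,0,10]
    - [0,0,0.01,0,0,0,10]

```text
time_s: 8.52
position: [0.5122, 0.1709, 0.1157]
tool_rot: [[-0.958, 0.285, 0.0], [0.285, 0.958, -0.0], [-0.0, 0.0, -1.0]]
ft_force: [1.8, -0.9, -1.9]
grip_width: 0.0173
```

>>> send_rows:
  targets:
    - [0,0,0.01,0,0,0,10]
    - [0,0,0.01,0,0,0,10]

```text
time_s: 8.78
position: [0.5123, 0.1709, 0.1153]
tool_rot: [[-0.958, 0.285, 0.001], [0.285, 0.958, 0.0], [-0.001, 0.0, -1.0]]
ft_force: [1.6, 0.4, 0.5]
grip_width: 0.0174
```

>>> send_rows:
  targets:
    - [0,0,0.01,0,0,0,10]
    - [0,0,0.01,0,0,0,10]

```text
time_s: 9.02
position: [0.5125, 0.1709, 0.1151]
tool_rot: [[-0.958, 0.285, 0.002], [0.285, 0.958, -0.0], [-0.001, 0.0, -1.0]]
ft_force: [1.7, -0.4, 5.2]
grip_width: 0.0177
```

Contact came at TCP z≈0.1152, where full seating was predicted (0.1155). I'll open slightly to let it settle by itself and check for rocking.

>>> send_rows:
  targets:
    - [-0.01,0,0,0,0,0,24]
    - [-0.01,0,0,0,0,0,26]
    - [-0.01,0,0,0,0,0,26]

```text
time_s: 9.4
position: [0.5122, 0.1708, 0.1143]
tool_rot: [[-0.958, 0.285, -0.001], [0.285, 0.958, 0.0], [0.001, -0.0, -1.0]]
ft_force: [0.2, 0.6, 0.6]
grip_width: 0.0262
```

```bash
python3 go.py .5113 .1725 .115 73.26; python3 snap.py 5 .511 .172 .1; python3 ov.py 5 .512 .171 .0825 -16.7
```

```text
row [0.027, 0.027, -0.013] [-0.002, -0.005, 0.021] t 9.4 F [0.18 0.63 0.6 ] w 0.0262 pos [0.5122 0.1708 0.1143] phi 73.43
top origin 175 161 scale 3.9
side origin 201 128 scale 3.9
block pts 109 o pct [-23.2  -5.8  20.6] t pct [-3.7  9.8 59.9]
block pts 164 o pct [-23.2  -7.2  21.2] t pct [-2.9 12.5 56.9]
```

View pics/ov5.png

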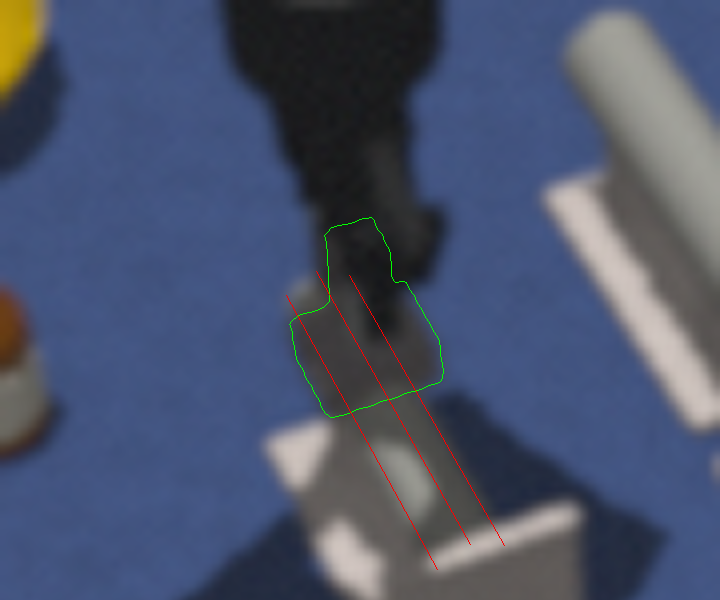

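The outline coincides with the seated prediction: bottom edge from about (330,415) to (440,380), no gap and no tilt. I'll regrip it lightly and slide.

>>> send_rows:
  targets:
    - [0,0,-0.02,0,0,0,26]
    - [0,0,-0.02,0,0,0,10]
    - [0,0,-0.02,0,0,0,10]
    - [0,0,-0.02,0,0,0,10]
  grip_force: 30

```text
time_s: 10.0
position: [0.5125, 0.1708, 0.1157]
tool_rot: [[-0.958, 0.285, 0.0], [0.285, 0.958, 0.0], [-0.0, 0.0, -1.0]]
ft_force: [-0.7, 0.6, 3.8]
grip_width: 0.0174
```

>>> send_rows:
  targets:
    - [0,-0.08,0,0,0,0,10]
    - [0,-0.16,0,0,0,0,10]
    - [0,-0.24,0,0,0,0,10]
    - [0,-0.32,0,0,0,0,10]
    - [0,-0.4,0,0,0,0,10]

```text
time_s: 10.62
position: [0.5068, 0.1515, 0.1157]
tool_rot: [[-0.958, 0.285, 0.0], [0.285, 0.958, 0.0], [-0.0, 0.001, -1.0]]
ft_force: [0.9, 5.9, 4.1]
grip_width: 0.0173
```

>>> send_rows:
  targets:
    - [0,-0.08,0,0,0,0,10]
    - [0,-0.16,0,0,0,0,10]
    - [0,-0.24,0,0,0,0,10]
    - [0,-0.32,0,0,0,0,10]
    - [0,-0.4,0,0,0,0,10]

```text
time_s: 11.25
position: [0.5011, 0.1324, 0.1158]
tool_rot: [[-0.958, 0.285, 0.0], [0.285, 0.958, 0.0], [-0.0, 0.001, -1.0]]
ft_force: [0.4, 5.2, 5.0]
grip_width: 0.0172
```

>>> send_rows:
  targets:
    - [0,-0.08,0,0,0,0,10]
    - [0,-0.16,0,0,0,0,10]
    - [0,-0.24,0,0,0,0,10]
    - [0,-0.32,0,0,0,0,10]
    - [0,-0.4,0,0,0,0,10]

```text
time_s: 11.88
position: [0.4953, 0.1132, 0.1157]
tool_rot: [[-0.958, 0.285, 0.0], [0.285, 0.958, 0.001], [-0.0, 0.001, -1.0]]
ft_force: [-0.3, 5.3, 5.0]
grip_width: 0.0174
```

>>> send_rows:
  targets:
    - [0,-0.08,0,0,0,0,10]
    - [0,-0.16,0,0,0,0,10]
    - [0,-0.24,0,0,0,0,10]
    - [0,-0.28,0,0,0,0,10]
    - [0,-0.32,0,0,0,0,10]

```text
time_s: 12.5
position: [0.4907, 0.0979, 0.1157]
tool_rot: [[-0.958, 0.285, 0.0], [0.285, 0.958, 0.001], [0.0, 0.001, -1.0]]
ft_force: [0.2, 5.9, 5.2]
grip_width: 0.0175
```

```bash
python3 snap.py 6 .49 .1 .1; python3 ov.py 6 .49 .098 .0825 -16.7
```

```text
top origin 198 168 scale 3.9
side origin 211 145 scale 3.9
block pts 112 o pct [-22.7  -4.   20.6] t pct [-81.6 -66.3 -16.3]
block pts 170 o pct [-22.7  -5.7  22.3] t pct [-81.3 -64.  -18.1]
```

View pics/ov6.png

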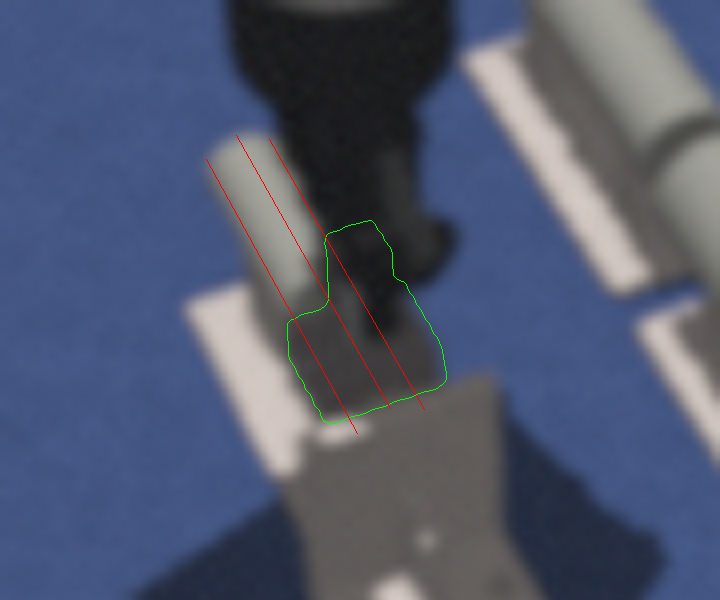

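The saddle is seated about 10 mm short of the plate; its bottom edge lies just above the plate's top edge. I'll continue slowly.

>>> send_rows:
  targets:
    - [0,-0.03,0,0,0,0,10]
    - [0,-0.06,0,0,0,0,10]
    - [0,-0.09,0,0,0,0,10]
    - [0,-0.11,0,0,0,0,10]
    - [0,-0.13,0,0,0,0,10]

```text
time_s: 13.22
position: [0.4888, 0.0918, 0.1157]
tool_rot: [[-0.958, 0.285, 0.0], [0.285, 0.958, 0.001], [0.0, 0.001, -1.0]]
ft_force: [0.6, 6.2, 6.5]
grip_width: 0.0177
```

>>> send_rows:
  targets:
    - [0,-0.01,0,0,0,0,10]
    - [0,-0.02,0,0,0,0,10]
    - [0,-0.03,0,0,0,0,10]

```text
time_s: 13.6
position: [0.4884, 0.0904, 0.1158]
tool_rot: [[-0.958, 0.285, 0.0], [0.285, 0.958, 0.001], [-0.0, 0.001, -1.0]]
ft_force: [0.9, 5.9, 4.7]
grip_width: 0.0175
```

>>> send_rows:
  targets:
    - [0,-0.01,0,0,0,0,10]
    - [0,-0.02,0,0,0,0,10]

```text
time_s: 13.85
position: [0.4882, 0.0895, 0.1158]
tool_rot: [[-0.958, 0.285, 0.0], [0.285, 0.958, 0.001], [-0.0, 0.001, -1.0]]
ft_force: [0.9, 6.7, 6.7]
grip_width: 0.0176
```

>>> send_rows:
  targets:
    - [0,-0.01,0,0,0,0,10]
    - [0,-0.02,0,0,0,0,10]

```text
time_s: 14.1
position: [0.4881, 0.0893, 0.1158]
tool_rot: [[-0.958, 0.286, 0.001], [0.286, 0.958, 0.003], [-0.0, 0.003, -1.0]]
ft_force: [2.2, 12.6, 4.4]
grip_width: 0.0178
```

>>> send_rows:
  targets:
    - [0,-0.01,0,0,0,0,10]
    - [0,-0.01,0,0,0,0,10]
    - [0,-0.01,0,0,0,0,10]

```text
time_s: 14.48
position: [0.4881, 0.0892, 0.1159]
tool_rot: [[-0.958, 0.286, 0.001], [0.286, 0.958, 0.003], [-0.0, 0.004, -1.0]]
ft_force: [2.7, 14.0, 4.5]
grip_width: 0.0176
```

It butts with about 8 N on the plate at the expected position. Releasing.

>>> send_rows:
  targets:
    - [0,0,0,0,0,0,30]
    - [0,0,0,0,0,0,34]
    - [0,0,0,0,0,0,34]

```text
time_s: 14.85
position: [0.4876, 0.0875, 0.1153]
tool_rot: [[-0.958, 0.285, -0.001], [0.285, 0.958, -0.001], [0.001, -0.001, -1.0]]
ft_force: [0.2, 0.5, 0.0]
grip_width: 0.0339
```

```bash
python3 go.py .4881 .0892 .115 73.26; python3 snap.py 7 .488 .09 .1; python3 ov.py 7 .4875 .089 .0825 -16.7
```

```text
row [-0.0, 0.036, 0.006] [-0.005, -0.005, 0.019] t 14.85 F [0.22 0.53 0.01] w 0.0339 pos [0.4876 0.0875 0.1153] phi 73.41
top origin 202 169 scale 3.9
side origin 213 147 scale 3.9
block pts 137 o pct [-23.3  -4.2  24.5] t pct [-84.6 -78.6 -26.3]
block pts 161 o pct [-23.   -7.9  23.7] t pct [-84.5 -74.9 -37.3]
```

View pics/ov7.png

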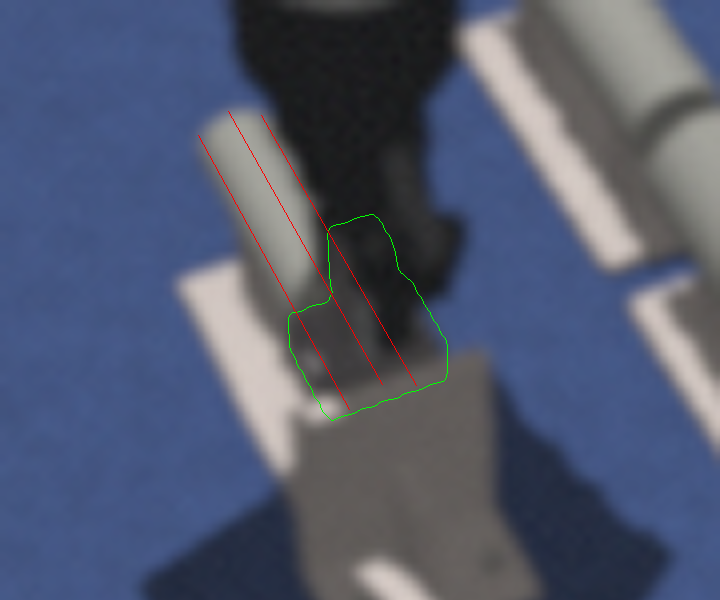

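Released, with no residual force. I'll back the tool 1.5 mm toward the free end so it is centred on the post, then go straight up.

>>> send_rows:
  targets:
    - [0,0.02,-0.1,0,0,0,34]
    - [0,0.02,-0.5,0,0,0,34]
    - [0,0.02,-1.2,0,0,0,34]
    - [0,0.02,-2.2,0,0,0,34]
    - [0,0.02,-3.0,0,0,0,34]

```text
time_s: 15.58
position: [0.488, 0.0889, 0.2679]
tool_rot: [[-0.958, 0.285, 0.002], [0.285, 0.958, -0.0], [-0.002, 0.0, -1.0]]
ft_force: [-1.0, -0.2, -0.4]
grip_width: 0.0344
```

>>> send_rows:
  targets:
    - [0,1.0,0,0,0,0,34]
    - [0,2.0,0,0,0,0,34]
    - [0,3.0,0,0,0,0,34]
    - [0,4.0,0,0,0,0,34]
    - [0,4.0,0,0,0,0,34]

```text
time_s: 16.2
position: [0.5451, 0.2832, 0.2649]
tool_rot: [[-0.959, 0.282, -0.001], [0.282, 0.959, 0.0], [0.001, -0.0, -1.0]]
ft_force: [0.2, -0.2, -0.2]
grip_width: 0.0342
```

```bash
python3 snap.py 8 .488 .09 .1; python3 ov.py 8 .4865 .0895 .0825 -16.7; python3 - <<'E'
from fit2 import *
mm={}
for n in ["top","side"]:
    R=vision.masks_of(n,"saddle_s");p=proj(n,[[.487,.09,.1]])[0]
    for r in R:
        e=r["extent"]
        if np.hypot((e[0]+e[2])/2-p[0],(e[1]+e[3])/2-p[1])<12: mm[n]=r["pixels"].astype(np.float32);print(n,e,r["p"]);break
d=np.array([.2880,.9576]);nn=np.array([.9576,-.2880])
for k in [list(mm)]+[[a] for a in mm]:
    if not k: continue
    x,f,t=fitsaddle({a:mm[a] for a in k},[48.7,9.0,np.deg2rad(-16.7)*10],.046,.0195,z=.0825)
    q=x[:2]/100;print(k,np.round(q,4),"across",round((q@nn-.44)*1e3,1),"along",round((q@d-.2825)*1e3,1),"yaw",round(np.rad2deg(x[2]/10),1),f,t)
W=world("side",np.load("pics/side8d.npy")).reshape(-1,3);k=(np.hypot(W[:,0]-.4865,W[:,1]-.0895)<.012)&(W[:,2]>.12)
print("post top z",np.round(np.percentile(W[k,2],[50,90,97]),4),"expect .150")
E
```

```text
top origin 202 169 scale 3.9
side origin 213 147 scale 3.9
block pts 142 o pct [-22.8  -4.9  23.6] t pct [-84.8 -77.7 -34.3]
block pts 193 o pct [-22.8  -5.3  23.5] t pct [-84.3 -73.2 -37. ]
top [244.7, 215.3, 259.6, 230.2] 0.45
side [253.3, 185.5, 272.9, 206.2] 0.67
['top', 'side'] [0.487 0.09 ] across 0.4 along -56.1 yaw -16.7 82.0 457.0
['top'] [0.4852 0.0899] across -1.3 along -56.7 yaw -14.7 19.5625 200.0
['side'] [0.4882 0.0929] across 0.7 along -52.9 yaw -18.7 53.8125 257.0
post top z [0.1443 0.1509 0.1514] expect .150
```

View pics/ov8.png

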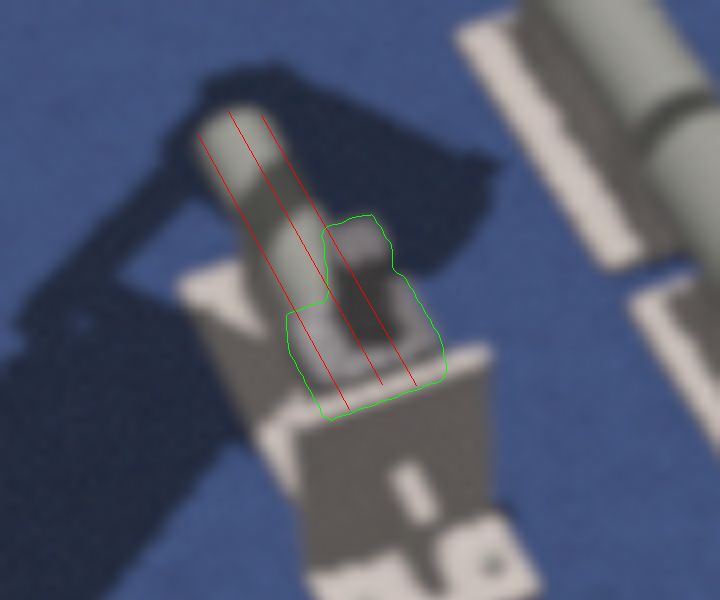

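View pics/top8.png

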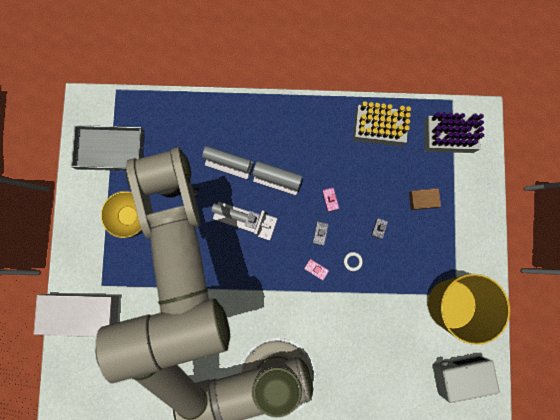

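The saddle stands upright and seated at the plate: (252,222) in the top view, and its edge meets the plate's top edge in the side crop. The other saddles at (320,232) and (380,228) have not moved. Handing in.

```bash
python3 -c "
from rig import env
print(env.close_job())"
```

```text
the job is handed in; nothing more can be done
None
```

The small grey saddle is seated on the working rail and butted against the stop plate. I let go of it there, upright, and handed the job in at about 16–17 s. No verdict was reported.

- **Choosing the saddle:** I did not touch all three saddles to the tube. Depth fits gave the working tube a radius of about 14–14.5 mm, the thinnest of the three, so I picked the small saddle. It confirmed the choice by touching at the predicted fully seated height and showing no gap or tilt when I released it.
- **Seating and sliding:** I seated it about 28 mm past the middle on the free-end half. I then slid it to the plate with about 5 N down and pushed it on with about 8 N. The highest wrist-force reading was about 15 N.
- **Final position:** The two-camera fit puts it 0.4 mm off centre across the tube, in line with it, and at −56.1 mm along it (target −57). Its post top is at 151 mm (expected 150).
- **Checks that disagreed:** The side camera alone gave −52.9 mm along the tube. The plate hides part of the saddle in that view, so I trust the top camera (−56.7 mm) and the stopping point felt in the slide (−56.4 mm).
- **Everything else:** In the last top picture the other two saddles were standing where they started. The tape and bowl had not visibly moved, the gripper was clear, and the wrist force was about zero. The antiseptic bottle was hidden behind the arm in that picture, so I did not check it at the end.

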